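# Line up the splined drive stub and slide the blower cartridge onto it

### The job

On the test fixture, turn the drive shaft by its four-spoke wheel until the shaft's four teeth line up with the cross-shaped socket in the blower cartridge, then push the cartridge along its channel onto the shaft until it is fully home, flat against the grey bearing block. Leave the screwdriver, the bottle and the gauge where they are.

Things in the scene. Friction and masses are not known exactly. Their poses are not given: they have to be found in the camera images.
- fixture: Aluminium fixture fixed to the bench, base 130 x 330 x 40 mm; origin on the bench, base from x -65 to 65, y -210 to 120. +y, the way the cartridge slides home, points to the robot's left, +x away from it, turned up to 0.5 rad. Base top (z 40) is a channel floor between guide rails (inner faces x -44 and 44, top z 62, y -205 to 50). Shaft along y at x 0, z 85.
- seat (a point): Where the shaft axis leaves the -y face of the grey bearing block (100 x 50 x 95 mm, fixture y 60 to 110, top z 135); fixture frame 0, 60, 85 mm, axes as the fixture's. The cartridge ends flat against this face. The dark steel stub sticks out 50 mm from here to -y: four teeth 90 degrees apart, 10 mm thick, reaching 30 mm from the axis, ends rounded.
- wheel (a point): Centre of the wheel on the shaft's other end, fixture frame 0, 145, 85 mm; turns with the shaft. Hub 40 mm across, 24 mm long along y. Four round dark steel spokes, 12 mm thick, 90 degrees apart, reach 70 mm from the axis; each is in line with a tooth of the stub. 29 mm free between spokes and bearing block. Pressing a raised spoke straight down until level lines up the teeth.
- shaft (a joint): Shaft angle, rad. At 0 and each quarter turn (1.571) spokes and teeth are level and upright and match the socket. Grows as the wheel's top moves to the fixture's +x. Starts 0.35 rad or more from a match; either way works, no stop at the match, limits at +-6.3. Friction 0.15 N m (3 N at 50 mm) holds it where left. Within about 0.1 rad the teeth find their way in.
- cartridge: Loose blower cartridge in the channel, 84 (x) x 110 (y) x 90 mm high, 0.4 to 0.85 kg. Origin at the centre of its underside, 40 mm over the bench; axes as the fixture's. White plastic rear (rear face y -55), plain steel front (front face y +55). 2 mm play to each rail; slides with a push of 2 to 8 N. Fully home its origin is at fixture y +5 mm; it starts 60 to 110 mm short of that.
- socket (a point): Centre of the mouth of the cross-shaped socket in the cartridge's front face (cartridge frame 0, 55, 45 mm), level with the shaft axis; axes as the cartridge's. Four slots, up, down and to both sides, 16 mm wide, reaching 33 mm from the centre, 60 mm deep; the upper one is open to the top. Meets the seat point when fully home.
- screwdriver: Bystander: a screwdriver lying on the bench beyond the fixture.
- cleaner: Bystander: a white bottle 54 mm across and 120 mm high standing on the bench beyond the fixture.
- gauge: Bystander: a round dial gauge 68 mm across and 28 mm high lying on the bench past the fixture's -y end.
Not all that is in view belongs to the job. There is more than one size of the cartridge; the job needs the smallest.

How it is judged:
By the outcome, as a careful person would: the job done as asked, in the order asked, and still so for the second after the job is handed in, with the robot touching nothing.
It also fails if it takes over 48 s, if anything falls off the work surface, if the arm or the gripper's body presses on something with over 40 N, if the wrist force passes 120 N, or if a joint passes its speed limit or range.

### The arm

A 7-joint arm with a two-finger parallel gripper is mounted at the origin on the work surface. World frame = base frame: x ahead of the robot, y to its left, z up, the work surface at z = 0. Lengths are in m, angles in rad, forces in N, time in s.
With the tool pointing down it reaches from about 0.4 to 0.85 m from the base axis. Payload 10.4 kg.
Tool frame: the origin (TCP) lies midway between the tips of the shut fingers; the grasp point (between the pads) lies 19 mm behind it; z points along the fingers, y is the direction in which the jaws open and shut (so a half turn about z gives the same grasp; the last joint's range is limited). The gripper opens to 87 mm and grips with 3 to 60 N. Pads are 19 mm wide; open, the fingers measure 117 mm over their backs; the gripper's body (75 mm by 190 mm) begins 51 mm behind the grasp point.
Start: joints at [1.164, 0.332, -0.065, 1.46, 0.022, 1.35, -0.088], TCP at [0.234, -0.58, 0.223] pointing down, gripper open.
Joint ranges: [-2.6, 2.6], [-0.5, 2.12], [-1.47, 1.34], [0.16, 2.42], [-1.27, 4.41], [0.06, 2.06], [-2.6, 2.6]. Speed limits (rad/s): [2.22, 2.22, 2.79, 2.79, 3.14, 3.14, 3.14].

### API

Orientations are given as a unit quaternion [x, y, z, w].
In Python, from bench import r gives the robot as it stands.
- The arm moves only by the tool step_arm, never from a script. Its argument "increments" is a list of rows, each a list of 2 entries, a list of its own where there are three numbers: the shift along the tool's x, y, z in m, then the turn, a rotation vector about the tool's x, y, z in rad. A call has 1 to 5 rows; each row is the pose to reach, as a shift and turn from the pose measured when the call began, along the tool's axes at that moment; what a row does not reach only later rows make up. A row lasts 1/10 s, in which the tool goes at most 50 mm and 8.59 degrees, less where a joint would pass 70% of its speed; a pose out of reach is approached as far as the arm can. A call with a gripper value outside its range is refused whole. "hand" is the closure, from -1 (fully open) to 1 (shut), so that 0 is half open, set as the call begins (left out, the last holds). The fingers move at their own pace and stop on an object; "grip_force" is the grip in N (left out, the last holds). Time passes only in rows, so rows that repeat a pose let the fingers close. It gives the time, the measured TCP pose, the force and the opening at its end, in the units of the state.
- r.read_state(): the state, without advancing time (a new reading comes with each control period).
- r.camera(name): name is "scene" or "top" or "wrist"; returns a dict with "pixels" (480x640x3 uint8, blue, green, red), "camera_matrix" (3x3 intrinsics, pixels), "extrinsics" (4x4, takes a point from camera to world coordinates). Camera axes: x right, y up, looking along -z (the intrinsics and any distortion apply to the point x, -y, -z); pixel columns grow to the right and rows downward; lengths in m; the calibration is good to about 2 mm. A picture is of the moment at which its call begins. There is no depth.
- r.close_job(): hands the job in, once; it reports no verdict.
The state is a dict: "time": time; "joint_positions": joint angles; "joint_vel": joint speeds; "joint_torque": joint torques, N m; "ee_pos": TCP position; "eef_rot": TCP orientation; "ft_force": force on the tool from outside, world axes, zero at the start; "torque": the same for the moment, N m; "width": finger opening in m.
Only numpy, scipy, OpenCV 4.12 (cv2) and the standard library are available. Lean on these libraries where they do the work, as an engineer would, in place of code of your own. Each camera call takes 0.05 s, during which the arm holds its last target.

## Working session

There is one attempt and no reset: what is moved stays moved. The work goes in short steps, Python scripts to look and compute and a tool call to move; the robot and the scene stay as the last step left them, time stands still between calls to the robot, and variables do not carry over. Pictures are saved under pics/ and viewed, and the job is handed in when it is done.

Besides the shell and the picture viewer there is one more tool, called after "Request:" as a command line: name --argument value ..., lists and objects as JSON in quotes. step_arm: Moves the arm, as the interface text tells. Its arguments: {"type":"object","properties":{"increments":{"type":"array"},"hand":{"type":"number"},"grip_force":{"type":"number"}},"required":["increments"]}

```bash
ls; mkdir -p pics
python3 - <<'E'
from bench import r
import cv2,pickle
s=r.read_state();print(s)
for n in("scene","top","wrist"):
    c=r.camera(n);cv2.imwrite(f"pics/{n}0.png",c["pixels"]);pickle.dump(c,open(f"pics/{n}0.pkl","wb"))
    print(n,c["camera_matrix"].tolist(),c["extrinsics"].round(4).tolist(),[k for k in c])
E
```

```text
pics
{'time': 0.0, 'joint_positions': array([ 1.16444972,  0.33286261, -0.06470188,  1.46095525,  0.02159452,
        1.34989372, -0.08851253]), 'joint_vel': array([-1.12439337e-03,  7.35766802e-04, -1.56545358e-03,  8.94384766e-05,
        1.01042944e-03, -1.25409990e-03, -9.11446418e-04]), 'joint_torque': array([-3.90663092e-05, -6.23249245e+01,  2.47283815e-02, -3.89902461e+01,
       -6.13830099e-02,  3.96575499e-02,  1.88644281e-04]), 'ee_pos': array([ 0.23384827, -0.57918002,  0.22175308]), 'eef_rot': array([ 9.81647584e-01,  1.90702683e-01, -1.65443815e-04, -6.92321311e-04]), 'ft_force': array([ 0.41298529,  0.03493207, -0.00740924]), 'torque': array([-0.01803985,  0.02139307,  0.02410444]), 'width': 0.08697873404205729}
scene [[544.7622049585805, 0.0, 326.4524601670562], [0.0, 544.7622049585805, 242.31037000836187], [0.0, 0.0, 1.0]] [[-0.395, -0.585, 0.7083, 1.5233], [0.9187, -0.253, 0.3033, 0.2781], [0.0017, 0.7705, 0.6374, 0.9696], [0.0, 0.0, 0.0, 1.0]] ['pixels', 'camera_matrix', 'extrinsics']
top [[608.648545531068, 0.0, 321.7790699529258], [0.0, 608.648545531068, 236.2818106895515], [0.0, 0.0, 1.0]] [[-0.0293, 0.9833, -0.1799, 0.291], [-0.9994, -0.0326, -0.0154, -0.1482], [-0.021, 0.1793, 0.9836, 1.4449], [0.0, 0.0, 0.0, 1.0]] ['pixels', 'camera_matrix', 'extrinsics']
wrist [[401.7847745019138, 0.0, 318.49151154671495], [0.0, 401.7847745019138, 240.48434029014928], [0.0, 0.0, 1.0]] [[0.3747, 0.8963, 0.2372, 0.2979], [-0.9271, 0.3625, 0.0951, -0.5531], [-0.0008, -0.2556, 0.9668, 0.3834], [0.0, 0.0, 0.0, 1.0]] ['pixels', 'camera_matrix', 'extrinsics']
```

View pics/scene0.png

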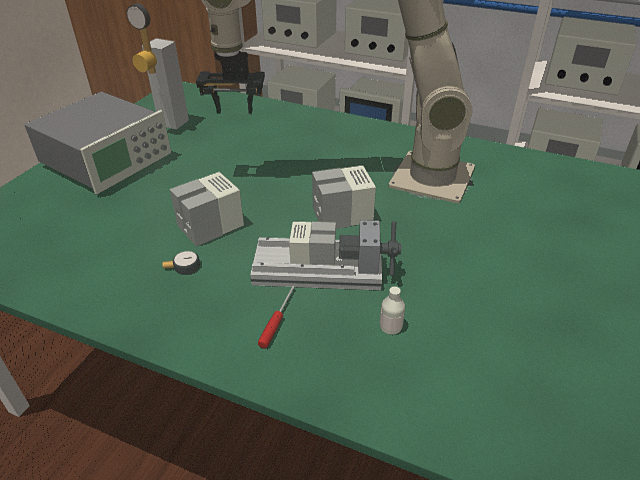

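View pics/top0.png

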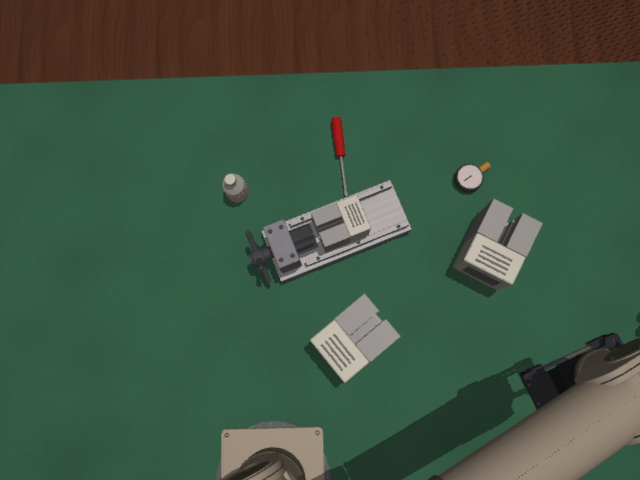

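View pics/wrist0.png

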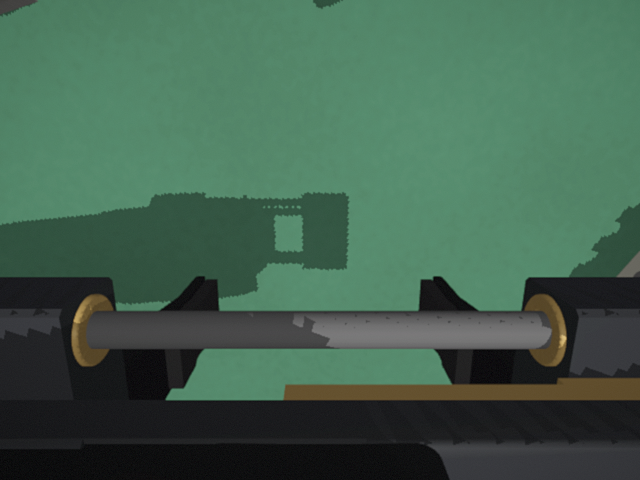

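Cartridge candidates in the top image are at (340,222), lying in the fixture channel, and two larger ones loose on the bench at (355,338) and (497,245). The one in the channel is the smallest and fits the rails. I'll confirm with enlarged crops.

Run:
```python
import cv2
a=cv2.imread("pics/top0.png")[165:300,225:425];cv2.imwrite("pics/topc.png",cv2.resize(a,None,fx=4,fy=4,interpolation=cv2.INTER_CUBIC))
a=cv2.imread("pics/scene0.png")[205:300,240:420];cv2.imwrite("pics/scenec.png",cv2.resize(a,None,fx=4.4,fy=4.4,interpolation=cv2.INTER_CUBIC))
```

```text
(no output)
```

View pics/topc.png

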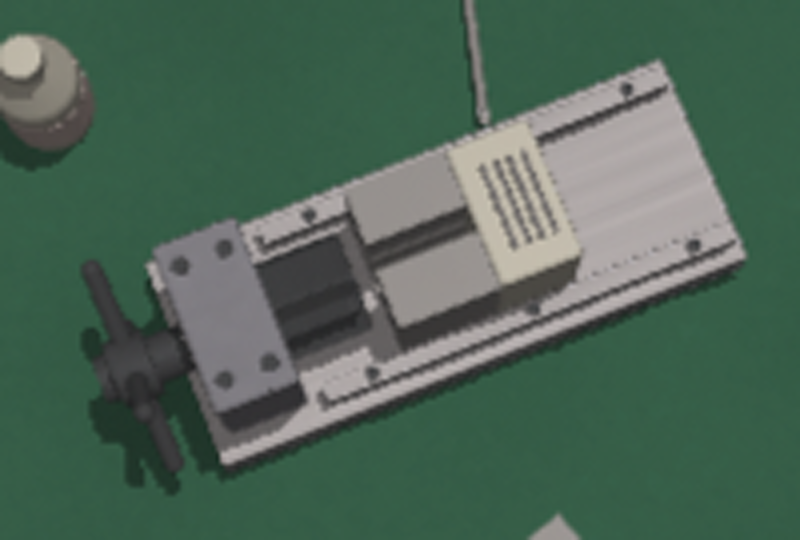

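View pics/scenec.png

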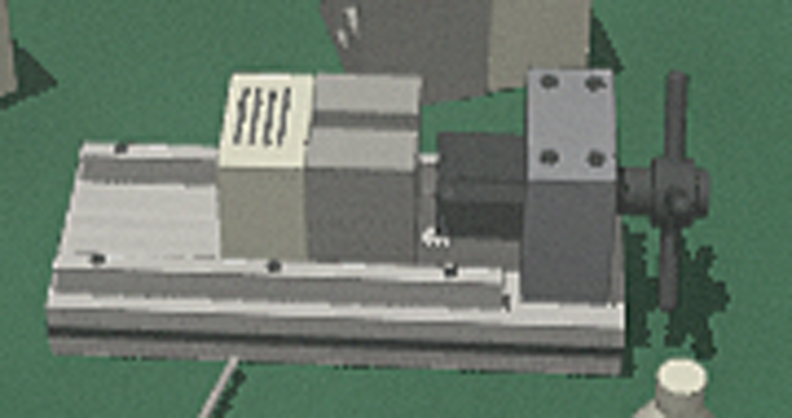

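```bash
cat > h.py <<'E'
import numpy as np,pickle
from scipy.optimize import least_squares
def proj(c,P):
    E=c["extrinsics"];K=c["camera_matrix"];p=(np.asarray(P)-E[:3,3])@E[:3,:3]
    q=np.stack([p[...,0],-p[...,1],-p[...,2]],-1)@K.T
    return q[...,:2]/q[...,2:]
def f2w(f,P):
    P=np.asarray(P,float);x,y,a=f;c,s=np.cos(a),np.sin(a)
    return np.stack([x+c*P[...,0]-s*P[...,1],y+s*P[...,0]+c*P[...,1],P[...,2]],-1)
E
cat > fit.py <<'E'
from h import *
t=pickle.load(open("pics/top0.pkl","rb"));s=pickle.load(open("pics/scene0.pkl","rb"))
tp=lambda L:np.array(L)/4+[225,165]
sp=lambda L:np.array(L)/4.4+[240,205]
blk=np.array([[50,110,135],[50,60,135],[-50,60,135],[-50,110,135]])/1000
base=np.array([[65,-210,40],[-65,-210,40],[-65,120,40]])/1000
tb=tp([[155,248],[235,220],[300,378],[222,420]]);tbase=tp([[660,62],[745,258],[222,455]])
# scene: block top: right-top (-50,110),(−50,60) far; near (50,...)
sb=sp([[614,181],[524,178],[530,68],[612,70]])
sbase=sp([[48,305],[80,145]])
F=lambda f:np.concatenate([(proj(t,f2w(f,blk))-tb).ravel(),(proj(t,f2w(f,base))-tbase).ravel(),(proj(s,f2w(f,blk))-sb).ravel()])
r=least_squares(F,[.5,0,.3],loss='soft_l1');f=r.x;print(f);print(F(f).reshape(-1,2).round(1))
# cartridge: top z130, rear edge white corners
def G(y):
  P=np.array([[42,y-.055,.13],[-42,y-.055,.13],[42,y+.055,.13],[-42,y+.055,.13]]);P[:,0]/=1000
  a=proj(t,f2w(f,P))-tp([[530,122],[580,258],[345,193],[405,328]])
  return a.ravel()
rr=least_squares(lambda p:G(p[0]),[-.08]);print("cart y",rr.x,G(rr.x[0]).reshape(-1,2).round(1))
for th in np.arange(-.8,.8,.1):
  pass
np.save("fix.npy",f)
E
python3 fit.py
```

```text
[ 0.54671127 -0.11802364  0.34637571]
[[-1.4 -0.4]
 [-0.2 -1.6]
 [-0.1  0.7]
 [-2.1 -1.4]
 [ 0.4 -0.7]
 [ 0.6  0.1]
 [-0.1  2.6]
 [ 0.2 -0.6]
 [-0.3 -0.8]
 [-1.1 -1. ]
 [ 0.  -0.7]]
cart y [-0.05612672] [[-0.6 -1.3]
 [ 1.3 -0.9]
 [-0.5 -1.1]
 [-1.5 -0.1]]
```

```bash
cat > ang.py <<'E'
from h import *
import cv2
t=pickle.load(open("pics/top0.pkl","rb"));s=pickle.load(open("pics/scene0.pkl","rb"));f=np.load("fix.npy")
def ov(c,x0,y0,w,h,k,th):
  im=cv2.resize(c["pixels"][y0:y0+h,x0:x0+w],None,fx=k,fy=k,interpolation=cv2.INTER_CUBIC)
  for i,col in enumerate([(0,0,255),(0,255,0),(255,0,0),(0,255,255)]):
    a=th+i*np.pi/2
    P=f2w(f,[[0,.145,.085],[.07*np.sin(a),.145,.085+.07*np.cos(a)]])
    q=((proj(c,P)-[x0,y0]+.5)*k).astype(int);cv2.line(im,tuple(map(int,q[0])),tuple(map(int,q[1])),col,1)
  cv2.putText(im,f"{th:.2f}",(5,20),0,.6,(255,255,255),1)
  return im
rows=[]
for th in(-.7,-.5,-.35,.35,.5,.7):
  rows.append(np.hstack([ov(s,370,210,50,80,3,th),ov(t,235,222,50,80,3,th)]))
A=np.vstack([np.hstack(rows[:3])[:, :800*2],np.hstack(rows[3:])]);print(A.shape);cv2.imwrite("pics/ang.png",cv2.resize(A,(800,int(800*A.shape[0]/A.shape[1]))))
E
python3 ang.py
```

```text
(480, 900, 3)
```

View pics/ang.png

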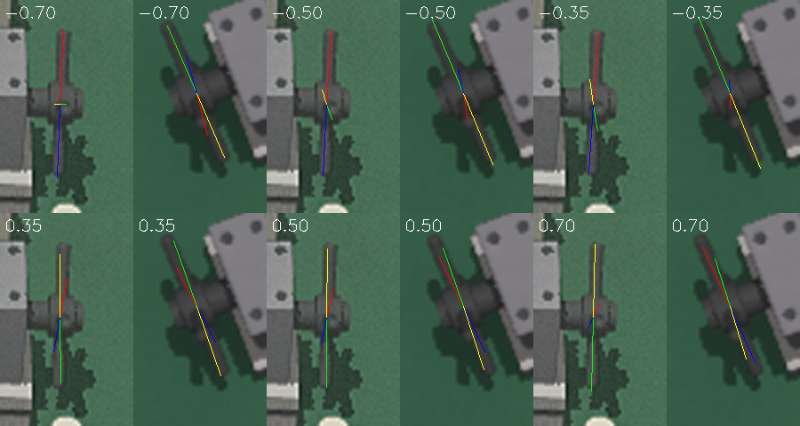

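```bash
sed -i '/^rows=/,$d' ang.py
cat >> ang.py <<'E'
R=[np.hstack([f1(th) for th in(-.8,-.7,-.6,-.5,-.4)]) for f1 in (lambda th:ov(s,382,215,32,65,5,th),lambda th:ov(t,240,225,32,60,5,th))]
A=np.vstack(R);print(A.shape);cv2.imwrite("pics/ang2.png",A[:600])
E
python3 ang.py
```

```text
(625, 800, 3)
```

View pics/ang2.png

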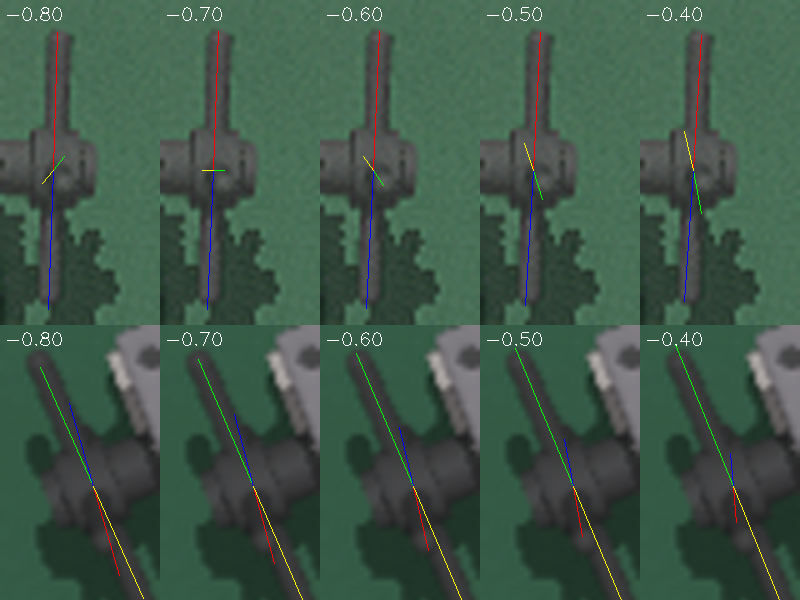

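The overlay gives a wheel angle of about -0.55 rad. In the top image the raised spoke tip is at about (248,232), on the fixture +x side, so pressing it down goes the right way. The tool's yaw already nearly matches the fixture's. Next I'll work out the moves.

```bash
cat >> h.py <<'E'
from scipy.spatial.transform import Rotation as Ro
def go(P,yaw=None):
    from bench import r
    s=r.read_state();f=np.load("fix.npy");R=Ro.from_quat(s["eef_rot"])
    tx=R.as_matrix()[:,0];y0=np.arctan2(tx[1],tx[0])
    Rt=Ro.from_euler('z',f[2])*Ro.from_euler('x',np.pi)
    inv=Ro.from_euler('z',-f[2])
    cur=inv.apply(s["ee_pos"]-[f[0],f[1],0])
    print("t",round(s["time"],2),"fix TCP",cur.round(4),"world",s["ee_pos"].round(4),"F(fix)",inv.apply(s["ft_force"]).round(1),"w",round(s["width"],4))
    for p in P:
        d=R.inv().apply(f2w(f,p)-s["ee_pos"]);print(p,"->",d.round(4),"turn",(R.inv()*Rt).as_rotvec().round(3))
E
python3 -c "
from h import *
go([[.052,.145,.25],[.052,.145,.14],[0,-.14,.25]])"
```

```text
t 0.15 fix TCP [-0.4508 -0.3277  0.222 ] world [ 0.2339 -0.5793  0.222 ] F(fix) [-0.6 -0.3  0.4] w 0.0868
[0.052, 0.145, 0.25] -> [ 0.5201 -0.4536 -0.0276] turn [-0.001  0.     0.037]
[0.052, 0.145, 0.14] -> [ 0.5201 -0.4534  0.0824] turn [-0.001  0.     0.037]
[0, -0.14, 0.25] -> [ 0.4575 -0.1707 -0.0279] turn [-0.001  0.     0.037]
```

Request:
step_arm --increments '[[[0.02,-0.02,-0.04],[0,0,0.037]],[[0.06,-0.05,-0.04],[0,0,0.037]],[[0.1,-0.08,-0.04],[0,0,0.037]],[[0.135,-0.11,-0.04],[0,0,0.037]],[[0.17,-0.14,-0.04],[0,0,0.037]]]' --hand 1 --grip_force 20

```text
time: 0.65
ee_pos: [0.3397, -0.3839, 0.262]
eef_rot: [0.985, 0.173, -0.0, -0.0]
ft_force: [0.4, -1.1, -0.3]
width: 0.0549
```

Request:
step_arm --increments '[[[0.035,-0.03,0],[0,0,0]],[[0.07,-0.06,0],[0,0,0]],[[0.105,-0.09,0],[0,0,0]],[[0.14,-0.12,0],[0,0,0]],[[0.175,-0.15,0],[0,0,0]]]'

```text
time: 1.15
ee_pos: [0.4537, -0.1815, 0.2621]
eef_rot: [0.985, 0.173, -0.0, -0.0]
ft_force: [1.1, -1.3, 0.8]
width: 0.0145
```

```bash
python3 -c "
from h import *
go([[.052,.145,.25],[.052,.145,.14],[0,-.14,.25]])"
```

```text
t 1.15 fix TCP [-0.109  -0.0282  0.2621] world [ 0.4537 -0.1815  0.2621] F(fix) [ 0.5 -1.6  0.8] w 0.0145
[0.052, 0.145, 0.25] -> [ 0.1611 -0.1731  0.0122] turn [-0.001  0.     0.001]
[0.052, 0.145, 0.14] -> [ 0.1611 -0.173   0.1222] turn [-0.001  0.     0.001]
[0, -0.14, 0.25] -> [0.1089 0.1119 0.012 ] turn [-0.001  0.     0.001]
```

Request:
step_arm --increments '[[[0.03,-0.035,0],[0,0,0]],[[0.065,-0.07,0],[0,0,0]],[[0.1,-0.105,0],[0,0,0]],[[0.13,-0.14,0.01],[0,0,0]],[[0.161,-0.173,0.012],[0,0,0]]]'

```text
time: 1.65
ee_pos: [0.5463, 0.0378, 0.2493]
eef_rot: [0.985, 0.173, -0.001, -0.0]
ft_force: [0.9, -1.0, -0.8]
width: 0.0004
```

Request:
step_arm --increments '[[[0,0,0],[0,0,0]],[[0,0,0],[0,0,0]]]'

```text
time: 1.85
ee_pos: [0.5461, 0.0391, 0.2488]
eef_rot: [0.985, 0.174, -0.001, -0.001]
ft_force: [0.1, -0.2, 1.1]
width: 0.0007
```

```bash
cat > snap.py <<'E'
import sys,cv2,pickle
from h import *
from bench import r
n,k=sys.argv[1:3]
c=r.camera(n);cv2.imwrite(f"pics/{n}{k}.png",c["pixels"]);pickle.dump(c,open(f"pics/{n}{k}.pkl","wb"))
go([])
E
python3 snap.py wrist 1
```

```text
t 1.9 fix TCP [0.0522 0.1464 0.249 ] world [0.5461 0.0374 0.249 ] F(fix) [ 0.5 -1.  -0.1] w 0.0005
```

View pics/wrist1.png

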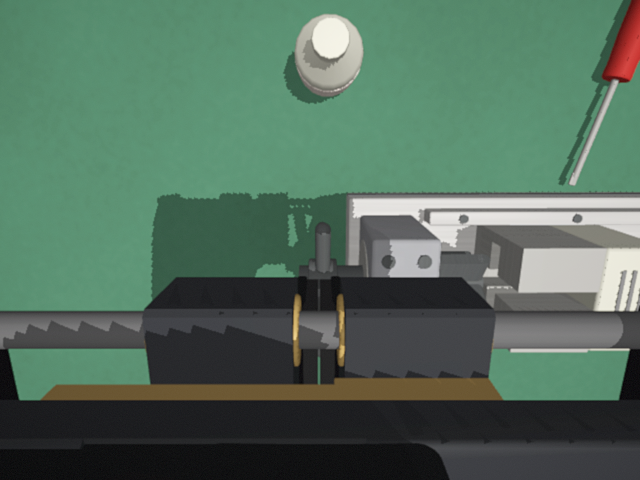

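```bash
python3 - <<'E'
from h import *
c=pickle.load(open("pics/wrist1.pkl","rb"));f=np.load("fix.npy")
for th in(-.65,-.55,-.45):
  print(th,proj(c,f2w(f,[.07*np.cos(th),.145,.085-.07*np.sin(th)])))
print(proj(c,f2w(f,np.array([[65,120,40],[50,110,135],[50,60,135]])/1000)))
E
python3 - <<'E'
import cv2
a=cv2.imread("pics/wrist1.png")[180:290,290:450];cv2.imwrite("pics/w1c.png",cv2.resize(a,None,fx=5,fy=5))
E
```

```text
-0.65 [323.26897565 228.57909663]
-0.55 [323.22461375 221.53646946]
-0.45 [323.1714275 215.3974088]
[[349.34646201 197.35586102]
 [372.75916869 239.1131351 ]
 [443.38589523 239.38273113]]
```

View pics/w1c.png

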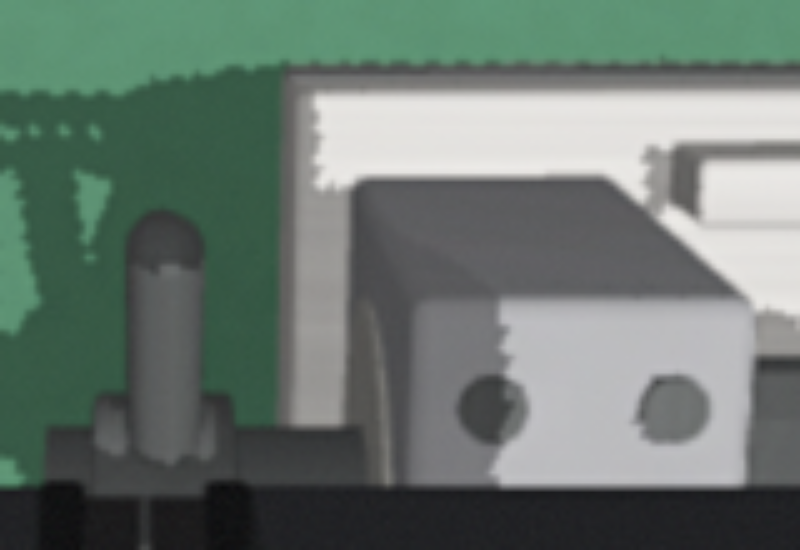

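Request:
step_arm --increments '[[[0,0.0015,0.03],[0,0,0]],[[0,0.0015,0.06],[0,0,0]],[[0,0.0015,0.09],[0,0,0]],[[0,0.0015,0.105],[0,0,0]],[[0,0.0015,0.11],[0,0,0]]]'

```text
time: 2.4
ee_pos: [0.5456, 0.0346, 0.1378]
eef_rot: [0.985, 0.172, -0.002, -0.0]
ft_force: [0.8, -0.1, 0.3]
width: 0.0004
```

```bash
python3 -c "
from h import *
go([[.052,.145,.091]])"
```

```text
t 2.4 fix TCP [0.0507 0.1439 0.1378] world [0.5456 0.0346 0.1378] F(fix) [ 0.7 -0.4  0.3] w 0.0004
[0.052, 0.145, 0.091] -> [ 0.0015 -0.001   0.0468] turn [-0.001  0.004 -0.001]
```

Request:
step_arm --increments '[[[0.0015,-0.001,0.01],[0,0,0]],[[0.0015,-0.001,0.015],[0,0,0]],[[0.0015,-0.001,0.02],[0,0,0]],[[0.0015,-0.001,0.025],[0,0,0]],[[0.0015,-0.001,0.03],[0,0,0]]]'

```text
time: 2.9
ee_pos: [0.5479, 0.0364, 0.1089]
eef_rot: [0.985, 0.172, -0.001, -0.0]
ft_force: [2.0, 1.5, 3.7]
width: 0.0006
```

```bash
python3 -c "
from h import *
go([[.052,.145,.091]])"
```

```text
t 2.9 fix TCP [0.0536 0.1449 0.1089] world [0.5479 0.0364 0.1089] F(fix) [2.4 0.8 3.7] w 0.0006
[0.052, 0.145, 0.091] -> [-0.0016 -0.0001  0.0179] turn [-0.     0.001 -0.001]
```

Contact gives about 3.7 N, as expected. I'll continue down to level.

Request:
step_arm --increments '[[[-0.001,0,0.005],[0,0,0]],[[-0.001,0,0.009],[0,0,0]],[[-0.001,0,0.013],[0,0,0]],[[-0.001,0,0.017],[0,0,0]],[[-0.001,0,0.018],[0,0,0]]]'

```text
time: 3.4
ee_pos: [0.5467, 0.036, 0.0903]
eef_rot: [0.985, 0.172, -0.001, -0.0]
ft_force: [1.8, 0.6, 3.6]
width: 0.0007
```

```bash
python3 snap.py scene 2; python3 snap.py top 2
python3 - <<'E'
import cv2
for n,(x,y) in dict(scene=(330,205),top=(235,205)).items():
  a=cv2.imread(f"pics/{n}2.png")[y:y+95,x:x+90];cv2.imwrite(f"pics/{n}2c.png",cv2.resize(a,None,fx=6,fy=6,interpolation=cv2.INTER_CUBIC))
E
```

```text
t 3.45 fix TCP [0.0522 0.1449 0.0904] world [0.5467 0.036  0.0904] F(fix) [ 1.9 -1.3  1.7] w 0.0004
t 3.5 fix TCP [0.0521 0.1449 0.0904] world [0.5465 0.036  0.0904] F(fix) [1.  0.4 1.2] w 0.0005
```

View pics/scene2c.png

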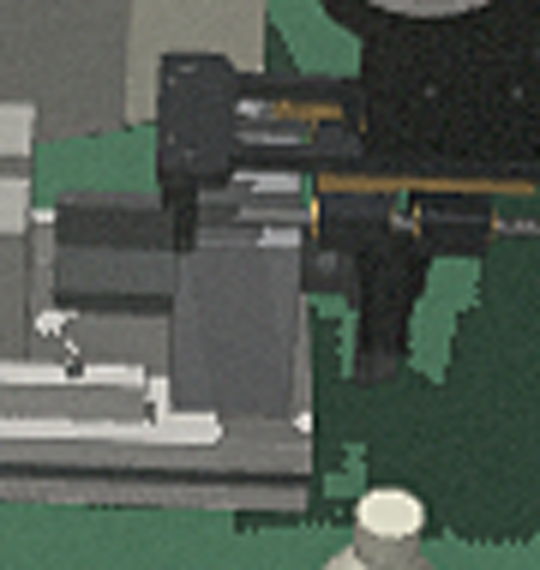

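View pics/top2c.png

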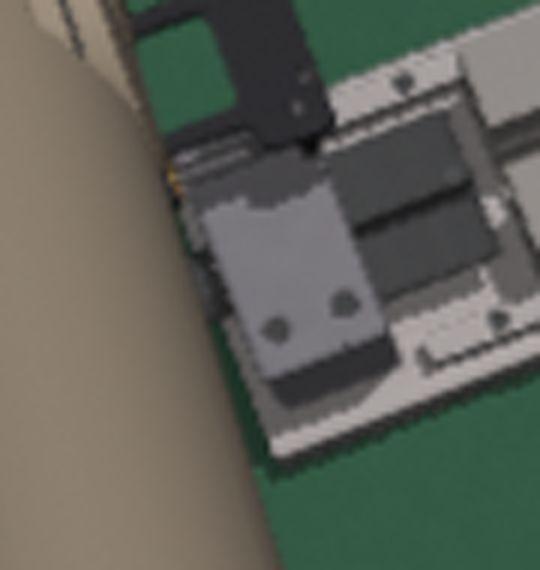

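The scene crop shows the fingers on the spoke at about (380,330) with the body clear. The teeth look near level. I'll lift and go behind the cartridge, then check the angle unobstructed.

Request:
step_arm --increments '[[[0,0,-0.03],[0,0,0]],[[0,0,-0.07],[0,0,0]],[[0,0,-0.115],[0,0,0]],[[0,0,-0.16],[0,0,0]],[[-0.01,0.03,-0.16],[0,0,0]]]'

```text
time: 4.0
ee_pos: [0.5493, 0.009, 0.2567]
eef_rot: [0.985, 0.175, 0.003, -0.0]
ft_force: [0.7, 0.5, 0.2]
width: 0.0003
```

Request:
step_arm --increments '[[[-0.01,0.045,0],[0,0,0]],[[-0.02,0.09,0],[0,0,0]],[[-0.03,0.135,0],[0,0,0]],[[-0.04,0.18,0],[0,0,0]],[[-0.045,0.225,0],[0,0,0]]]'

```text
time: 4.5
ee_pos: [0.5837, -0.22, 0.2562]
eef_rot: [0.985, 0.175, 0.002, -0.0]
ft_force: [0.5, -0.2, 1.1]
width: 0.0007
```

Request:
step_arm --increments '[[[0,0.04,0],[0,0,0]],[[0,0.06,0],[0,0,0]],[[0,0.06,0],[0,0,0]]]'

```text
time: 4.8
ee_pos: [0.6032, -0.2801, 0.2543]
eef_rot: [0.985, 0.173, 0.0, -0.001]
ft_force: [0.9, -0.8, -0.9]
width: 0.0007
```

```bash
python3 snap.py scene 3; python3 snap.py top 3; python3 snap.py wrist 3;python3 - <<'E'
import cv2
from h import *
f=np.load("fix.npy")
O=[]
for n,(x,y) in dict(scene=(310,200),top=(235,205)).items():
  c=pickle.load(open(f"pics/{n}3.pkl","rb"))
  for th in (None,0):
    im=cv2.resize(c["pixels"][y:y+95,x:x+100],None,fx=4,fy=3.1578947*4/3.1578947,interpolation=cv2.INTER_CUBIC)
    if th is not None:
      for yy,R in((.145,.07),(.01,.03)):
       for i in range(4):
        a=th+i*np.pi/2;P=f2w(f,[[0,yy,.085],[R*np.sin(a),yy,.085+R*np.cos(a)]])
        q=((proj(c,P)-[x,y]+.5)*4).astype(int).tolist();cv2.line(im,q[0],q[1],(0,0,255) if i%2 else (0,255,255),1)
    O.append(im)
cv2.imwrite("pics/chk3.png",cv2.resize(np.vstack([np.hstack(O[:2]),np.hstack(O[2:])]),(632,600)))
cv2.imwrite("pics/chk3s.png",cv2.resize(np.hstack(O[:2]),(800,380)))
E
python3 -c "
from h import *
go([[0,-.14,.1],[0,-.14,.075]])"
```

```text
t 4.85 fix TCP [-0.0006 -0.1692  0.2548] world [ 0.6036 -0.2774  0.2548] F(fix) [ 0.9 -0.  -0.5] w 0.0004
t 4.9 fix TCP [ 2.000e-04 -1.677e-01  2.554e-01] world [ 0.6039 -0.2757  0.2554] F(fix) [-0.   0.3 -0.2] w 0.0007
t 4.95 fix TCP [ 0.0008 -0.1671  0.2558] world [ 0.6041 -0.2749  0.2558] F(fix) [-0.6  0.5  1.4] w 0.0005
t 4.95 fix TCP [ 0.0008 -0.1671  0.2558] world [ 0.6041 -0.2749  0.2558] F(fix) [-0.6  0.5  1.4] w 0.0005
[0, -0.14, 0.1] -> [-0.0011 -0.0269  0.1559] turn [-0.001 -0.003  0.007]
[0, -0.14, 0.075] -> [-0.0012 -0.0269  0.1809] turn [-0.001 -0.003  0.007]
```

View pics/chk3.png

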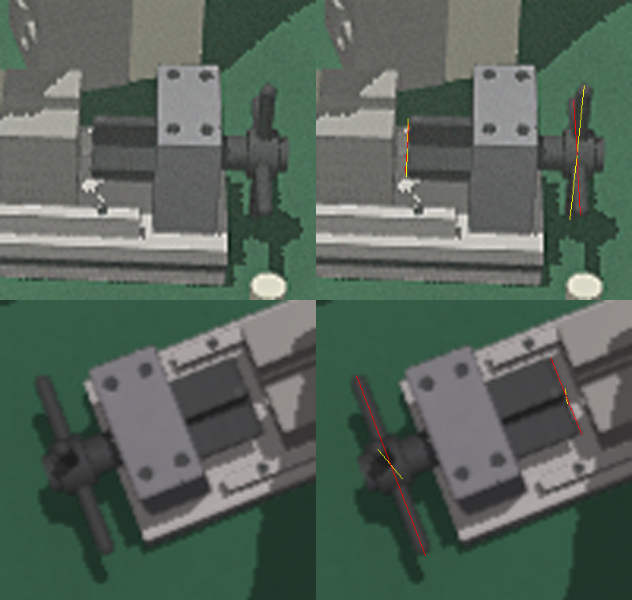

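View pics/wrist3.png

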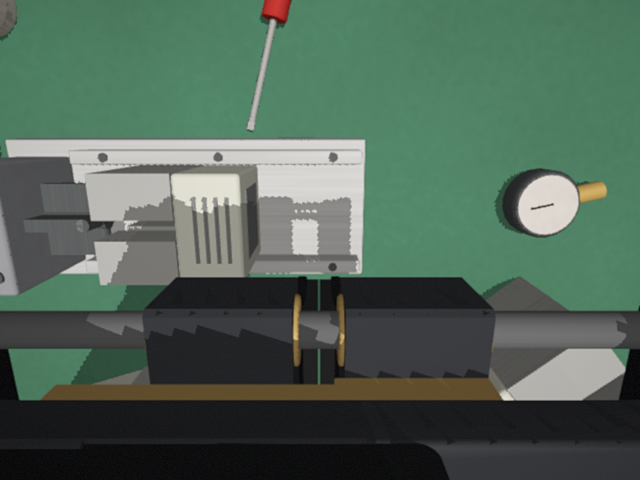

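The upright tooth lines up with the cartridge's top slot: in the wrist view the slot is at (135,230) and the tooth at (85,228). In both outside views the spokes lie on the 0 rad overlay. Next I'll go down behind the cartridge's white rear.

Request:
step_arm --increments '[[[-0.001,0,0.04],[0,0,0.005]],[[-0.001,0,0.085],[0,0,0.005]],[[-0.001,0,0.13],[0,0,0.005]],[[-0.001,0,0.165],[0,0,0.005]],[[-0.001,0,0.176],[0,0,0.005]]]'

```text
time: 5.45
ee_pos: [0.6014, -0.2725, 0.0761]
eef_rot: [0.985, 0.174, -0.001, -0.003]
ft_force: [0.0, -0.6, 0.4]
width: 0.0005
```

Request:
step_arm --increments '[[[0,-0.01,0],[0,0,0]],[[0,-0.02,0],[0,0,0]],[[0,-0.028,0],[0,0,0]],[[0,-0.034,0],[0,0,0]],[[0,-0.038,0],[0,0,0]]]'

```text
time: 5.95
ee_pos: [0.589, -0.2366, 0.0778]
eef_rot: [0.985, 0.174, 0.0, -0.002]
ft_force: [1.6, -4.5, 2.8]
width: 0.0002
```

```bash
python3 -c "
from h import *
go([[0,-.06,.08]])"
```

```text
t 5.95 fix TCP [-0.0004 -0.1259  0.0778] world [ 0.589  -0.2366  0.0778] F(fix) [ 0.  -4.8  2.8] w 0.0002
[0, -0.06, 0.08] -> [ 0.0007 -0.0659 -0.002 ] turn [-0.003 -0.001  0.004]
```

Request:
step_arm --increments '[[[0,-0.005,0],[0,0,0]],[[0,-0.01,0],[0,0,0]],[[0,-0.015,0],[0,0,0]],[[0,-0.02,0],[0,0,0]],[[0,-0.024,0],[0,0,0]]]'

```text
time: 6.45
ee_pos: [0.5807, -0.2137, 0.0779]
eef_rot: [0.985, 0.174, 0.0, -0.002]
ft_force: [0.5, -2.2, -0.1]
width: 0.0007
```

```bash
python3 -c "
from h import *
go([[0,-.065,.08]])"
```

```text
t 6.45 fix TCP [-0.0005 -0.1016  0.0779] world [ 0.5807 -0.2137  0.0779] F(fix) [-0.3 -2.2 -0.1] w 0.0007
[0, -0.065, 0.08] -> [ 0.0006 -0.0366 -0.002 ] turn [-0.003 -0.001  0.004]
```

Force is only 2 N at 24 mm of travel, well past the stub tip, so the teeth are in.

Request:
step_arm --increments '[[[0,-0.006,0],[0,0,0]],[[0,-0.012,0],[0,0,0]],[[0,-0.018,0],[0,0,0]],[[0,-0.023,0],[0,0,0]],[[0,-0.028,0],[0,0,0]]]'

```text
time: 6.95
ee_pos: [0.5709, -0.1869, 0.0779]
eef_rot: [0.985, 0.174, 0.0, -0.002]
ft_force: [1.0, -3.0, -0.7]
width: 0.0005
```

Request:
step_arm --increments '[[[0,-0.003,0],[0,0,0]],[[0,-0.005,0],[0,0,0]],[[0,-0.007,0],[0,0,0]]]'

```text
time: 7.25
ee_pos: [0.5684, -0.1804, 0.078]
eef_rot: [0.985, 0.174, 0.0, -0.002]
ft_force: [3.3, -4.4, -0.5]
width: 0.0002
```

```bash
python3 -c "
from h import *
go([[0,-.065,.08]])"
```

```text
t 7.25 fix TCP [-0.0008 -0.066   0.078 ] world [ 0.5684 -0.1804  0.078 ] F(fix) [ 1.6 -5.2 -0.5] w 0.0002
[0, -0.065, 0.08] -> [ 0.0008 -0.001  -0.002 ] turn [-0.003 -0.001  0.004]
```

Small steps now, until the force rises on the hard stop.

Request:
step_arm --increments '[[[0,-0.001,0],[0,0,0]],[[0,-0.002,0],[0,0,0]],[[0,-0.003,0],[0,0,0]]]'

```text
time: 7.55
ee_pos: [0.5688, -0.18, 0.0785]
eef_rot: [0.985, 0.173, 0.002, 0.0]
ft_force: [9.2, -12.3, -2.4]
width: 0.0003
```

```bash
python3 snap.py scene 4
python3 - <<'E'
import cv2
a=cv2.imread("pics/scene4.png")[200:300,270:420];cv2.imwrite("pics/s4c.png",cv2.resize(a,None,fx=5,fy=5,interpolation=cv2.INTER_CUBIC))
E
```

```text
t 7.6 fix TCP [-0.0002 -0.0658  0.0787] world [ 0.5688 -0.18    0.0787] F(fix) [  4.2 -12.4  -4.3] w 0.0002
```

View pics/s4c.png

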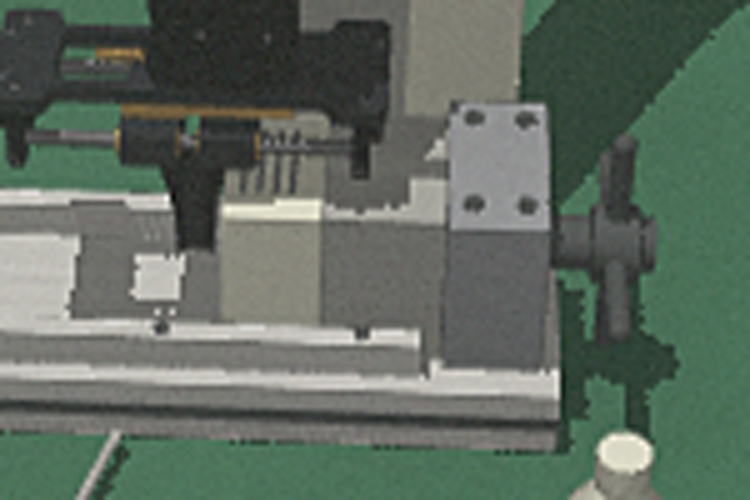

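The scene crop shows the cartridge front meeting the block at (445,250) with no visible gap. I'll give it one firmer nudge to confirm the hard stop, then back off.

Request:
step_arm --increments '[[[-0.001,-0.003,0.0],[0,0,0]],[[-0.001,-0.005,0],[0,0,0]]]'

```text
time: 7.8
ee_pos: [0.5686, -0.1803, 0.0799]
eef_rot: [0.985, 0.172, 0.005, 0.003]
ft_force: [15.3, -19.9, -3.5]
width: 0.0005
```

```bash
python3 -c "
from h import *
go([])"
```

```text
t 7.8 fix TCP [-0.0005 -0.066   0.0799] world [ 0.5686 -0.1803  0.0799] F(fix) [  7.6 -23.9  -3.5] w 0.0005
```

At 24 N nothing moves, so this is the hard stop. I'll back straight off, then lift.

Request:
step_arm --increments '[[[0,0.01,0],[0,0,0]],[[0,0.03,0],[0,0,0]],[[0,0.05,0],[0,0,0]],[[0,0.06,-0.03],[0,0,0]],[[0,0.07,-0.07],[0,0,0]]]'

```text
time: 8.3
ee_pos: [0.5901, -0.2455, 0.1488]
eef_rot: [0.985, 0.172, 0.002, 0.001]
ft_force: [1.8, 0.1, 0.2]
width: 0.0008
```

Request:
step_arm --increments '[[[0,0.01,-0.04],[0,0,0]],[[-0.02,0.03,-0.08],[0,0,0]],[[-0.05,0.06,-0.1],[0,0,0]],[[-0.08,0.09,-0.1],[0,0,0]],[[-0.11,0.11,-0.1],[0,0,0]]]'

```text
time: 8.8
ee_pos: [0.5224, -0.3879, 0.2491]
eef_rot: [0.985, 0.171, 0.003, 0.001]
ft_force: [0.2, -0.6, 0.3]
width: 0.0004
```

Request:
step_arm --increments '[[[0,0,0],[0,0,0]],[[0,0,0],[0,0,0]]]'

```text
time: 9.0
ee_pos: [0.5219, -0.3884, 0.2487]
eef_rot: [0.985, 0.171, 0.002, 0.001]
ft_force: [0.5, 0.0, -1.0]
width: 0.0004
```

```bash
python3 snap.py scene 5; python3 snap.py top 5
python3 - <<'E'
import cv2
a=cv2.resize(cv2.imread("pics/scene5.png")[200:300,270:420],None,fx=5,fy=5,interpolation=cv2.INTER_CUBIC);cv2.imwrite("pics/s5c.png",a)
a=cv2.imread("pics/top5.png")[165:300,225:425];cv2.imwrite("pics/t5c.png",cv2.resize(a,None,fx=4,fy=4,interpolation=cv2.INTER_CUBIC))
from h import *
c=pickle.load(open("pics/top5.pkl","rb"));f=np.load("fix.npy")
P=np.array([[42,-50,130],[-42,-50,130],[42,60,130],[-42,60,130]])/1000
print("home pred in crop",((proj(c,f2w(f,P))-[225,165])*4).round())
E
```

```text
t 9.05 fix TCP [-0.1137 -0.2448  0.2489] world [ 0.5228 -0.3869  0.2489] F(fix) [ 0.4  0.6 -1.2] w 0.0005
t 9.1 fix TCP [-0.113  -0.2443  0.2489] world [ 0.5234 -0.3862  0.2489] F(fix) [ 0.4  0.8 -1.1] w 0.0005
home pred in crop [[425. 156.]
 [482. 295.]
 [240. 229.]
 [295. 369.]]
```

View pics/s5c.png

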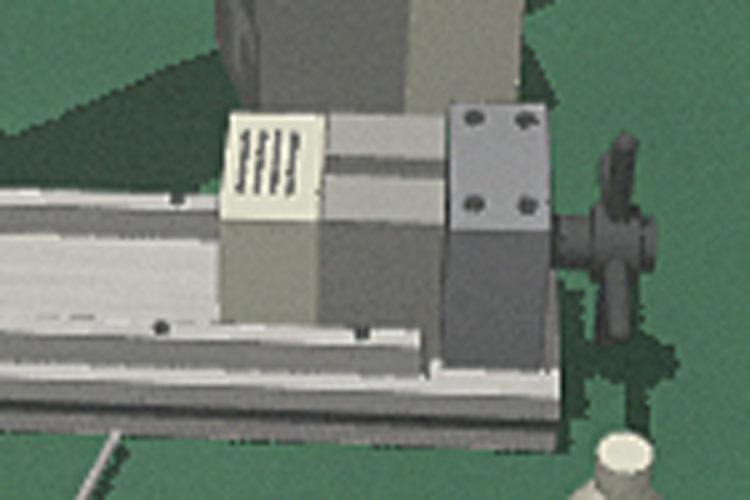

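View pics/t5c.png

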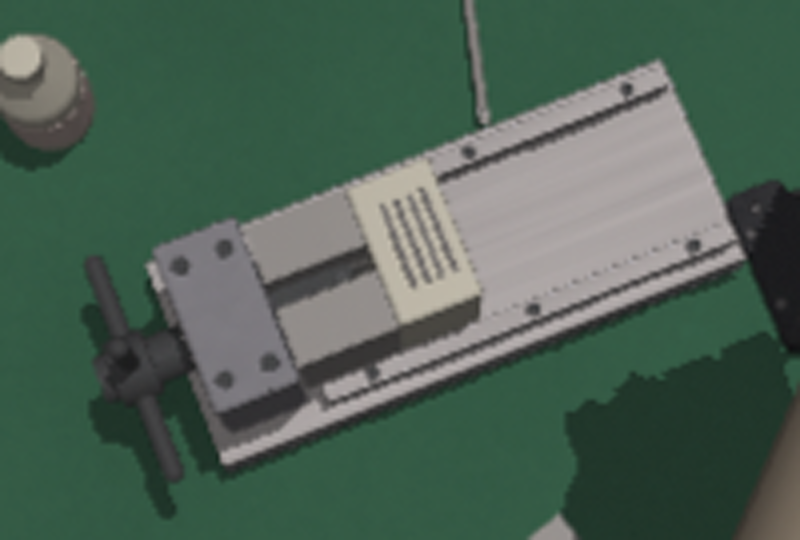

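View pics/top5.png

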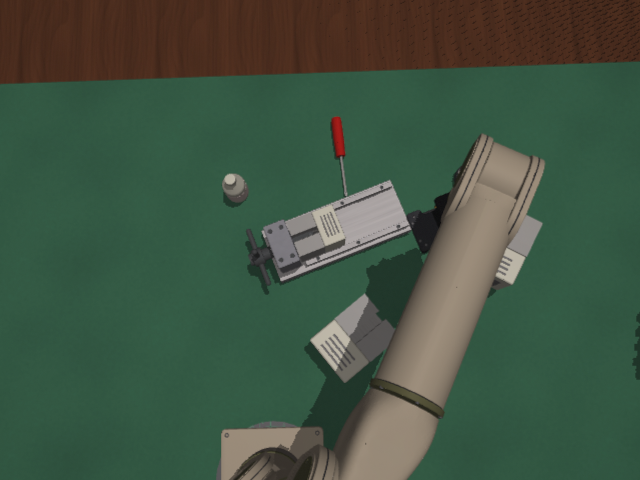

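The rear-edge corners in the top crop are at about (430,160) and (480,297). The predicted home position is (425,156) and (482,295). Both views show the cartridge flush with the block and the bystanders unmoved, so I'm handing in.

```bash
python3 -c "
from bench import r
print(r.close_job())"
```

```text
the job is handed in; nothing more can be done
None
```

I pressed the raised spoke down about 0.56 rad until it was level, then pushed the smallest cartridge, the one in the channel, about 60 mm onto the shaft. I then backed off clear of everything and handed in at about 9.1 s.

**Last checks:**
- **Alignment:** the spokes matched the 0 rad overlay in the top and scene views. The push took only 2–5 N past the stub tip.
- **Hard stop:** the cartridge did not move under a 24 N push. That push also carried about 8 N sideways load.
- **Seating:** no gap to the bearing block shows in the top or scene view. The rear edge is within about 5 px, in the 4x enlargement, of the predicted home position (about 2–3 mm, which is also how well I could fit the fixture's position).
- **Bystanders:** the bottle and screwdriver look unmoved in the final top view. The arm hid the gauge there, and I did not check it in the final pictures. The gripper stayed well clear of it.

No check failed or disagreed.

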